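# Sort two studs by thread pitch in notched gauges

### The arm

A 6-joint arm with a two-finger parallel gripper is mounted at the origin on a cart in front of the work surface, level with it; the furniture and walls round the work are solid. World frame = base frame: x ahead of the robot, y to its left, z up, the work surface at z = 0. Lengths are in m, angles in degrees, forces in N, time in s.
With the tool pointing down it reaches from about 0.4 to 0.825 m from the base axis. Payload 7 kg.
Tool frame: the origin (TCP) lies at the very end of the fingers, on their centre line; the grasp point (between the pads) lies 19 mm behind it; z points along the fingers, y is the line along which they close (so a half turn about z gives the same grasp; the last joint's range is limited). The gripper opens to 88 mm and grips with 3 to 60 N. Pads are 19 mm wide; open, the fingers measure 130 mm over their backs; the gripper's body (78 mm by 193 mm) begins 47 mm behind the grasp point.
Start: joints at [92.768, 20.546, 0.682, 0, -70.136, -16.507], TCP at [0.16, 0.656, 0.227] pointing down, gripper open.
Joint ranges: [-176.03, 176.03], [-82.01, 121.73], [-58.28, 71.71], [-173.87, 95.51], [-174.79, -0.11], [-173.66, 173.66]. Speed limits (degrees/s): [136.94, 136.94, 172.46, 180, 180, 180].

### API

Orientations are given as [roll, pitch, yaw] about the fixed x, y, z axes, in that order (R = Rz(yaw) Ry(pitch) Rx(roll)).
In Python, from plant import get_state, imaging, r, finder gives the robot as it stands.
- The arm moves only by the shell command python3 -m handwheel 'ROWS' [FORCE]. ROWS is JSON, a list of rows, each a list of 5 numbers: the closure, from 0 (fully open) to 1 (shut), then the shift along the world's x, y, z in cm, then the turn about the world's z in degrees. A call has 1 to 8 rows; each row is the pose to reach, as a shift and turn from the pose commanded when the call began; what a row does not reach only later rows make up. A row lasts 1/8 s, in which the tool goes at most 62.5 mm and 10.7 degrees, less where a joint would pass 70% of its speed; a pose out of reach is approached as far as the arm can. A call with a gripper value outside its range is refused whole. The fingers move at their own pace and stop on an object; FORCE is the grip in N (left out, the last holds). Time passes only in rows, so rows that repeat a pose let the fingers close. It gives the time, the measured TCP pose, the force, the opening and the grip force at its end, in the units of the state.
- get_state(): the state, without advancing time (a new reading comes with each control period).
- imaging.capture(name): name is "scene" or "top"; returns (picture, depth): 384x512x3 uint8, red, green, blue; 384x512 float32, m along the optical axis (not along the pixel's ray), 0 where there is no reading.
- imaging.get_calibration(name): a dict with "fx", "fy", "cx", "cy" (pixels), "dist" ([k1, k2, p1, p2, k3] as OpenCV has them; the pictures are not rectified), "rvec" (rotation vector, rad) and "tvec" (3), from world to camera coordinates, as OpenCV has them. Camera axes: x right, y down, z forward; pixel columns grow to the right and rows downward; lengths in m; the calibration is good to about 2 mm. A picture is of the moment at which its call begins. get_calibration takes no time and is no camera call.
- r.close_job(): hands the job in; it is judged then, once.
Trained networks look in the newest picture that a camera, given by its name, has taken for a name from the list of things; names that differ only in an ending like _2 or _b are one class to them, and where a whole thing is asked for, a point or a joint stands for the part that bears it (a point fixed in the world has none). Each returns a list of dicts, best first, with "p" (0 to 1); they miss things now and then, are a little off and sometimes report something else, mostly with a low value. They report only what shows in the picture. A call takes as long as a camera call. They do not tell look-alikes from the thing itself.
- finder.cut_out(camera, query): "region" (384x512 bool, what is visible of it) and "pixel" ([column, row] in pixels, amid what is visible of it).
The state is a dict: "time_s": time; "joints": joint angles; "qd": joint speeds; "joint_torque": joint torques, N m; "tcp_pos": TCP position; "eef_rot": TCP orientation; "contact_force": force on the tool from outside, world axes, zero at the start; "moment": the same for the moment, N m; "gripper_width": finger opening in m; "gripper_force": force on a finger pad.
Only numpy, scipy, OpenCV 4.12 (cv2) and the standard library are available. Lean on these libraries where they do the work, as an engineer would, in place of code of your own. Each camera call takes 0.05 s, during which the arm holds its last target. There are 200 camera calls.

### The job

Sort the two loose steel studs by thread pitch: lay each one in the sloping notched gauge whose teeth match its thread, with the square middle over the gap, so that all its ridges drop between the teeth and it is fully seated, then let go. Set them in, do not drop them, and leave the timer, the marker and the dropper bottle where they are.

Things in the scene. Friction and masses are not known exactly. Their poses are not given: they have to be found in the camera images.
- mid_fine (a point): Centre of the fine-pitch stud: on its axis, mid-length, 11 mm above the worktop at the start. x runs along the stud (both ends alike), z is up as it lies. It is in the middle of a square wrench section 30 mm long, 22 x 22 mm, the place to grip (across y, on its two upright faces).
- mid_coarse (a point): Centre of the coarse-pitch stud: on its axis, mid-length, 11 mm above the worktop at the start. x runs along the stud (both ends alike), z is up as it lies. It is in the middle of a square wrench section 30 mm long, 22 x 22 mm, the place to grip (across y, on its two upright faces).
- stud_fine: Plain steel double-ended stud of fine pitch, 110 mm long, 105 to 210 g, lying flat. Square in the middle; each end is threaded, 40 mm long: core 14 mm diameter, ring-like ridges 21.6 mm diameter. Four 3 mm ridges an end, 10 mm apart, the first 20 mm from the centre. Origin: centre of its underside as it lies.
- stud_coarse: Plain steel double-ended stud of coarse pitch, 110 mm long, 105 to 210 g, lying flat. Square in the middle; each end is threaded, 40 mm long: core 14 mm diameter, ring-like ridges 21.6 mm diameter. Three 4 mm ridges an end, 15 mm apart, the first 22.5 mm from the centre. Origin: centre of its underside as it lies.
- seat_fine (a point): Where the centre of the seated fine-pitch stud lies, about 75 mm above the worktop. x runs up the slope along the seated stud, z is the cradle's normal (35 degrees from vertical, leaning to the robot), y across. Lay the stud in along -z; the tooth tops are 6 mm above this point along z, the V notches 32 mm wide at the top, centring the core.
- seat_coarse (a point): Where the centre of the seated coarse-pitch stud lies, about 75 mm above the worktop. x runs up the slope along the seated stud, z is the cradle's normal (35 degrees from vertical, leaning to the robot), y across. Lay the stud in along -z; the tooth tops are 6 mm above this point along z, the V notches 32 mm wide at the top, centring the core.
- stand_fine: Aluminium thread gauge, fine pitch; fixed, foot 136 x 76 mm, 115 mm high. Its top slopes 35 degrees, low end to the robot, with two notched blocks 48 mm wide, 24 to 62 mm either side of the middle; between them a gap for fingers, 30 mm deep below the stud's axis. Four 3 mm teeth a block, 10 mm apart; ridges have 2 mm play each way. A wrong stud stays 5 mm proud. Origin: centre of the foot.
- stand_coarse: Aluminium thread gauge, coarse pitch; fixed, foot 136 x 76 mm, 115 mm high. Its top slopes 35 degrees, low end to the robot, with two notched blocks 48 mm wide, 24 to 62 mm either side of the middle; between them a gap for fingers, 30 mm deep below the stud's axis. Two 7.5 mm teeth a block, 15 mm apart; ridges have 1.7 mm play each way. A wrong stud stays 5 mm proud. Origin: centre of the foot.
- timer: Bystander: white bench timer with a small display, 64 x 64 x 19 mm, between the studs; origin at the centre of its underside.
- marker: Bystander: white and blue marker lying down, 16 x 135 x 16 mm, left of the gauges; origin at the centre of its underside.
- dropper: Bystander: small brown dropper bottle, 25 mm across and 73 mm high, right of the gauges; origin at the centre of its underside.
There are look-alikes about, which are no part of the job. Leave any pink look-alike of the stand_fine alone. Leave any green look-alike of the stud_coarse alone.

How it is judged (in metres and radians):
At the end, for the whole second after the job is handed in: Both studs lie at rest in the gauge of their own pitch, let go: centre within 4 mm along the cradle, 3 mm sideways and 2.5 mm in height (normal to the cradle) of the seat point, axis within 0.06 rad of the cradle's (x of mid_fine in the frame of seat_fine between -0.004 and 0.004 m and y of mid_fine in the frame of seat_fine between -0.003 and 0.003 m and z of mid_fine in the frame of seat_fine between -0.0025 and 0.0025 m and angle between the x axis of mid_fine and the x axis of seat_fine, either way round below 0.06 rad and linear speed of each of stud_fine, stud_coarse below 0.01 m/s and x of mid_coarse in the frame of seat_coarse between -0.004 and 0.004 m and y of mid_coarse in the frame of seat_coarse between -0.003 and 0.003 m and z of mid_coarse in the frame of seat_coarse between -0.0025 and 0.0025 m and angle between the x axis of mid_coarse and the x axis of seat_coarse, either way round below 0.06 rad); the robot touches nothing.
It fails at once if a stud is dropped (falls free faster than 0.7 m/s, about 25 mm) ((linear speed of stud_fine above 0.7 m/s and contact force between stud_fine and anything else below 0.01 N) or (linear speed of stud_coarse above 0.7 m/s and contact force between stud_coarse and anything else below 0.01 N)).
It fails at once if the timer, marker or dropper bottle is shifted more than 25 mm or the bottle is knocked over (distance of any of timer, marker, dropper from where it was at the start of the episode above 0.025 m or angle between dropper's own z axis and vertical above 0.5 rad).
It also fails if it takes over 54 s, if anything falls off the work surface, if the arm or the gripper's body presses on something with over 40 N, if the wrist force passes 120 N, or if a joint passes its speed limit or range.

## Working session

There is one attempt and no reset: what is moved stays moved. The work goes in short steps, Python scripts to look and compute and a shell command to move; the robot and the scene stay as the last step left them, time stands still between calls to the robot, and variables do not carry over. Pictures are saved under pics/ and viewed, at most 10 in all, crops included, and the job is handed in when it is done.

```bash
ls; mkdir -p pics; cat > h.py <<'E'
import numpy as np, cv2
from plant import get_state, imaging, r, finder
def cloud(name):
    im,d=imaging.capture(name); c=imaging.get_calibration(name)
    K=np.array([[c['fx'],0,c['cx']],[0,c['fy'],c['cy']],[0,0,1]])
    v,u=np.mgrid[:384,:512]
    n=cv2.undistortPoints(np.stack([u,v],-1).reshape(-1,1,2).astype(np.float64),K,np.array(c['dist'])).reshape(384,512,2)
    P=np.dstack([n*d[...,None],d])
    R=cv2.Rodrigues(np.array(c['rvec']))[0]
    W=(P-np.array(c['tvec']).ravel())@R
    W[d==0]=np.nan
    return im,W
def save(im,f,s=1.5): cv2.imwrite('pics/'+f,cv2.resize(im[...,::-1],None,fx=s,fy=s,interpolation=cv2.INTER_CUBIC))
E
python3 - <<'E'
from h import *
print(get_state())
for n in ['scene','top']:
    im,W=cloud(n); save(im,n+'1.png'); np.save(n+'W.npy',W)
    c=imaging.get_calibration(n); print(n,c)
    for q in ['stud_fine','stud_coarse','stand_fine','stand_coarse','timer','marker','dropper']:
        for o in finder.cut_out(n,q):
            p=W[o['region']]; print(q,round(o['p'],2),np.round(o['pixel']),o['region'].sum(),np.round(np.nanmedian(p,0),3),np.round(np.nanmin(p,0),3),np.round(np.nanmax(p,0),3))
E
```

```text
pics
{'time_s': 0.0, 'joints': array([ 9.27671403e+01,  2.05925490e+01,  6.34805479e-01, -2.15721089e-02,
       -7.01364108e+01, -1.65071031e+01]), 'qd': array([ 0.04526546, -0.03950668, -0.06197124,  0.08529266,  0.04665893,
        0.10468866]), 'joint_torque': array([ 4.15470122e-04, -5.82717884e+01,  2.93056834e+01,  6.99736968e+00,
        6.95154449e-03, -1.45626946e-04]), 'tcp_pos': array([0.1602216 , 0.65520613, 0.22561339]), 'eef_rot': array([ 1.79903964e+02, -7.31195373e-03, -1.37473031e+01]), 'contact_force': array([ 0.29446244, -0.34488795,  0.53192757]), 'moment': array([-0.01104721, -0.03927658, -0.07134674]), 'gripper_force': 0.0, 'gripper_width': 0.08763586105200971}
scene {'fx': 429.7450788332782, 'fy': 429.7450788332782, 'cx': 256.4785558395844, 'cy': 182.21013993391622, 'dist': array([-0.13818565,  0.        ,  0.        ,  0.        ,  0.        ]), 'rvec': array([ 2.18624922, -1.01897394,  0.40563559]), 'tvec': array([-0.28236277,  0.36547386,  1.06984367])}
stud_fine 0.54 [320. 260.] 255 [ 0.432 -0.235  0.018] [ 0.388 -0.257 -0.003] [ 0.495 -0.203  0.027]
stud_
[... 1693 characters left out ...]
 0.047] [0.556 0.057 0.   ] [0.698 0.151 0.115]
stand_coarse 0.69 [361. 141.] 94 [ 0.664 -0.247  0.038] [ 0.655 -0.273 -0.002] [ 0.689 -0.241  0.076]
timer 0.96 [274. 220.] 479 [0.453 0.003 0.018] [ 0.419 -0.033 -0.002] [0.486 0.037 0.023]
timer 0.68 [236. 159.] 799 [0.624 0.104 0.055] [0.558 0.072 0.007] [0.69  0.142 0.113]
timer 0.51 [317. 153.] 839 [ 0.636 -0.115  0.057] [ 0.573 -0.144  0.008] [ 0.689 -0.087  0.115]
marker 0.64 [184. 155.] 246 [0.646 0.247 0.015] [ 0.638  0.18  -0.002] [0.656 0.313 0.021]
dropper 0.54 [234. 160.] 1181 [0.625 0.1   0.048] [0.558 0.057 0.003] [0.698 0.147 0.115]
dropper 0.42 [362. 141.] 81 [ 0.664 -0.246  0.04 ] [ 0.655 -0.257  0.006] [ 0.677 -0.241  0.076]
```

View pics/top1.png

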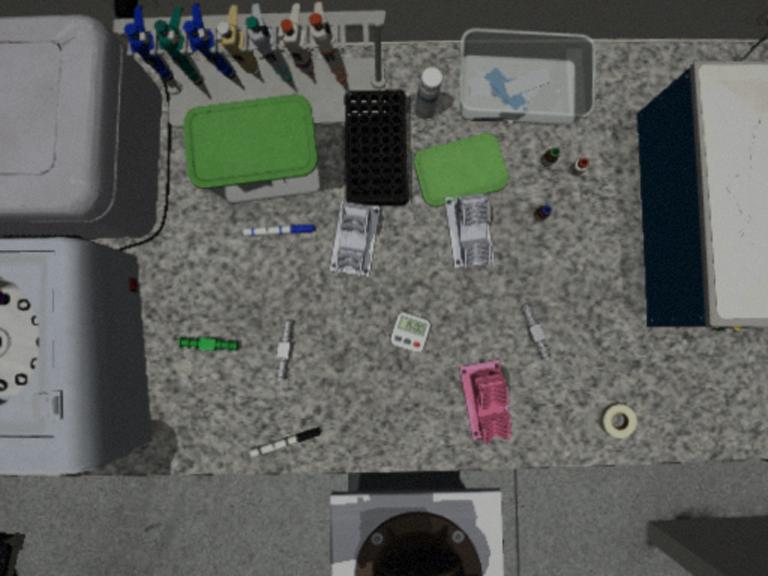

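View pics/scene1.png

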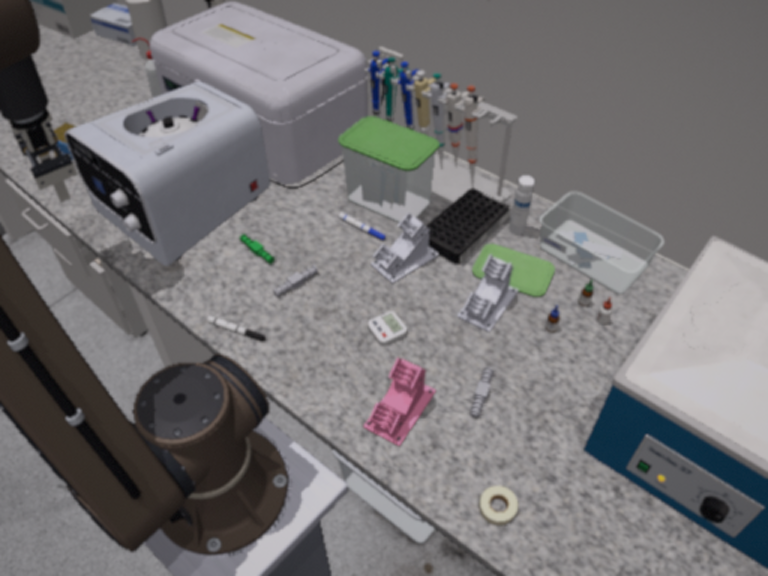

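```bash
python3 - <<'E'
from h import *
for n in ['top','scene']: globals()[n]=imaging.capture(n)[0]
cr={'top':[(233,160),(312,153),(186,231),(356,222)],'scene':[(271,165),(328,195),(198,188),(322,260)]}
rows=[]
for n in cr:
    im=globals()[n]
    rows.append(np.hstack([cv2.resize(im[v-28:v+28,u-28:u+28],(196,196),interpolation=cv2.INTER_CUBIC) for u,v in cr[n]]))
save(np.vstack(rows),'crop1.png',1)
W=np.load('topW.npy')
# stands: footprint fits
for nm,b in {'L':(.53,.72,.04,.16),'R':(.54,.74,-.18,-.06)}.items():
    m=(W[...,0]>b[0])&(W[...,0]<b[1])&(W[...,1]>b[2])&(W[...,1]<b[3])
    for lo in (.004,.03,.06,.09):
        p=W[m&(W[...,2]>lo)][:,:2].astype(np.float32)
        print(nm,lo,len(p),cv2.minAreaRect(p*1000))
for nm,b in {'L':(.33,.52,.19,.29),'R':(.34,.54,-.29,-.18)}.items():
    m=(W[...,0]>b[0])&(W[...,0]<b[1])&(W[...,1]>b[2])&(W[...,1]<b[3])&(W[...,2]>.008)
    p=W[m]; print(nm,len(p),cv2.minAreaRect((p[:,:2]*1000).astype(np.float32)),p.mean(0),np.degrees(np.arctan2(*np.linalg.svd(p[:,:2]-p[:,:2].mean(0))[2][0][::-1])),np.percentile(p[:,2],95))
print('table z',np.nanmedian(W[200:230,200:250,2]))
# obstacle height on the path
for x in np.arange(0.1,.75,.1): print(round(x,1),[round(float(np.nanmax(W[...,2][(abs(W[...,0]-x)<.05)&(abs(W[...,1]-y)<.05)],initial=-1)),2) for y in np.arange(.7,-.5,-.1)])
E
```

```text
L 0.004 1654 ((625.1951904296875, 99.85806274414062), (189.5538787841797, 119.10101318359375), 0.028354264795780182)
L 0.03 1034 ((637.7582397460938, 101.90022277832031), (117.28260040283203, 164.20001220703125), 89.21299743652344)
L 0.06 361 ((647.901611328125, 107.21954345703125), (158.78282165527344, 76.7716064453125), 10.738335609436035)
L 0.09 258 ((664.9776611328125, 124.02723693847656), (115.57135772705078, 56.32433319091797), 59.00325012207031)
R 0.004 1795 ((639.9918212890625, -119.75930786132812), (119.6338882446289, 199.71299743652344), 89.74547576904297)
R 0.03 875 ((629.9525146484375, -114.84750366210938), (120.70409393310547, 49.8474006652832), 6.062674045562744)
R 0.06 413 ((639.61328125, -113.65538024902344), (101.25272369384766, 49.76322937011719), 5.778985023498535)
R 0.09 273 ((659.9752807617188, -112.359130859375), (49.66394805908203, 49.34565734863281), 7.2698774337768555)
L 264 ((423.25250244140625, 238.40208435058594), (22.15384292602539, 109.30716705322266), 82.7570571899414) [0.42259473 0.23795225 0.01969722] 172.2190001095342 0.025104618298001053
R 262 ((445.0325622558594, -232.8817901611328), (109.09774017333984, 23.027280807495117), 17.70671272277832) [ 0.44550875 -0.23129721  0.01951537] -160.67435102790745 0.024988730496266813
table z 0.0010550065552492245
0.1 [-1.0, 0.34, -1.0, -1.0, -1.0, 0.01, 0.24, 0.25, 0.23, 0.0, -1.0, -1.0]
0.2 [0.0, 0.34, 0.01, 0.01, 0.02, 0.02, 0.01, 0.01, 0.05, 0.01, 0.01, 0.02]
0.3 [-1.0, 0.28, 0.28, 0.01, 0.02, 0.02, 0.01, 0.01, 0.12, 0.11, 0.02, 0.03]
0.4 [0.21, 0.28, 0.28, 0.03, 0.02, 0.03, 0.01, 0.02, 0.11, 0.12, 0.02, 0.24]
0.5 [0.21, 0.26, 0.26, 0.01, 0.01, 0.02, 0.01, 0.02, 0.01, 0.03, 0.01, 0.24]
0.6 [0.21, 0.26, 0.26, 0.01, 0.02, 0.02, 0.11, 0.01, 0.11, 0.01, 0.01, 0.24]
0.7 [-1.0, 0.27, 0.27, 0.19, 0.19, 0.19, 0.11, 0.04, 0.12, 0.07, 0.08, 0.24]
```

View pics/crop1.png

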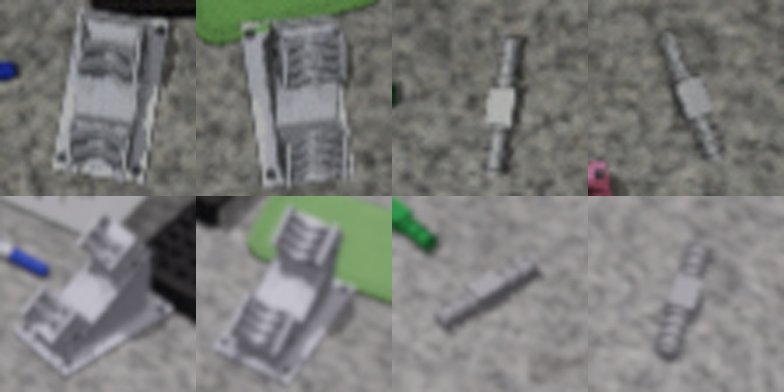

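```bash
cat >> h.py <<'E'
def frame_seat(x,y,yaw,z=.075):
    c,s=np.cos(np.radians(yaw)),np.sin(np.radians(yaw)); a=np.radians(35)
    Rz=np.array([[c,-s,0],[s,c,0],[0,0,1]])
    Ry=np.array([[np.cos(a),0,-np.sin(a)],[0,1,0],[np.sin(a),0,np.cos(a)]])
    return Rz@Ry,np.array([x,y,z])
def frame_flat(x,y,yaw,z=.011):
    c,s=np.cos(np.radians(yaw)),np.sin(np.radians(yaw))
    return np.array([[c,-s,0],[s,c,0],[0,0,1]]),np.array([x,y,z])
def rect(im,n,F,h,S=.08,T=.045,st=.0005):
    c=imaging.get_calibration(n); K=np.array([[c['fx'],0,c['cx']],[0,c['fy'],c['cy']],[0,0,1]])
    s=np.arange(-S,S,st); t=np.arange(-T,T,st)
    ss,tt=np.meshgrid(s,t); P=np.stack([ss,tt,np.full_like(ss,h)],-1)@F[0].T+F[1]
    p=cv2.projectPoints(P.reshape(-1,1,3),np.array(c['rvec']),np.array(c['tvec']),K,np.array(c['dist']))[0].reshape(ss.shape+(2,)).astype(np.float32)
    return s,t,cv2.remap(im,p[...,0],p[...,1],cv2.INTER_CUBIC)
E
python3 - <<'E'
from h import *
I={n:imaging.capture(n)[0] for n in ['top','scene']}
Ts=[frame_seat(.627,.103,-8),frame_seat(.637,-.114,6)]; Us=[frame_flat(.4235,.238,-7.8),frame_flat(.4455,-.232,18.5)]
out=[]
for F,h in [(Ts[0],.006),(Ts[1],.006),(Us[0],.009),(Us[1],.009)]:
    row=[]
    for n in I:
        s,t,R=rect(I[n],n,F,h,T=.035)
        for x in range(0,320,40): R[:6,x]=(255,0,0)
        R[70,::20]=(255,0,0)
        row.append(R)
        if h==.009:
            p=R[58:82].mean((0,2)); w=abs(s); m=(w>.017)&(w<.053)
            for lam in (.010,.015):
                B=np.c_[np.cos(2*np.pi*s/lam),np.sin(2*np.pi*s/lam),np.ones_like(s),s,s*s][m]
                B2=np.c_[B*(s[m]>0)[:,None],B*(s[m]<0)[:,None]]
                q,*_=np.linalg.lstsq(B2,p[m],rcond=None); print(n,lam,'resid',np.std(p[m]-B2@q),np.round(np.hypot(q[[0,5]],q[[1,6]]),1))
    out.append(np.hstack(row))
save(np.vstack(out),'rect1.png',1.05)
for n in ['top','scene']:
    W=np.load(n+'W.npy')
    zt={ 'top':np.nanmedian(W[200:230,200:250,2])}
    for i,F in enumerate(Ts):
        L=(W-F[1])@F[0]; m=(abs(L[...,1])<.018)&(abs(L[...,0])<.02)&(abs(L[...,2]+.03)<.012)
        print(n,i,m.sum(),'gap floor n',np.median(L[m][:,2]),np.std(L[m][:,2]), 'slope',np.polyfit(L[m][:,0],L[m][:,2],1))
E
```

```text
top 0.01 resid 4.4596622473026 [3.6 4.3]
top 0.015 resid 3.913881082490498 [4.5 5.9]
scene 0.01 resid 3.5025330979406744 [0.7 1.5]
scene 0.015 resid 1.5123514682938193 [6.1 2.8]
top 0.01 resid 3.017573395189302 [4.2 8.2]
top 0.015 resid 5.205756056368288 [0.1 2.4]
scene 0.01 resid 2.0852429086569475 [3.2 5.7]
scene 0.015 resid 3.620992923309194 [2.1 0.9]
top 0 74 gap floor n -0.020069061513473006 0.0013617719572701268 slope [-0.02114489 -0.02043488]
top 1 40 gap floor n -0.01965290116430169 0.0010452839074708929 slope [ 0.04517904 -0.01937991]
scene 0 54 gap floor n -0.02075394724585667 0.0017892278449640445 slope [-0.00061119 -0.02103181]
scene 1 99 gap floor n -0.021764535022275967 0.002178502318232687 slope [ 0.00628545 -0.02206527]
```

View pics/rect1.png

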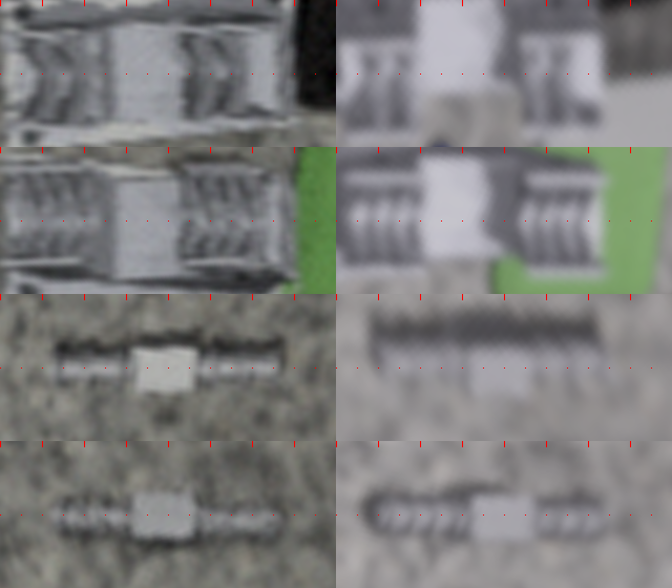

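```bash
python3 - <<'E'
from h import *
I={n:imaging.capture(n)[0] for n in ['top','scene']}
Ts=[frame_seat(.610,.1054,-8),frame_seat(.620,-.1158,6)]
te=[(30,45),(25,35,45,55)]
out=[]
for i,F in enumerate(Ts):
    for n in I:
        s,t,R=rect(I[n],n,F,.006,T=.03,S=.075)
        R=cv2.resize(R,None,fx=2.5,fy=1.2)
        for k in te[i]:
            for g in (-1,1): R[20:40,int((g*k+75)*5)]=(255,0,0)
        for k in (-62,-24,24,62): R[:20,int((k+75)*5)]=(0,255,0)
        for k in (-24,24): R[int((k+30)*2.4),:]=(0,0,255)
        out.append(R)
save(np.vstack(out),'rect2.png',1)
for n in ['top','scene']:
    W=np.load(n+'W.npy'); z0=W[...,2].copy()
    for i,F in enumerate(Ts):
        t=(abs(W[...,0]-.5)<.05)&(abs(W[...,1]-F[1][1])<.06); zt=np.nanmedian(W[...,2][t])
        L=(W-[0,0,zt]-F[1])@F[0]
        m=(abs(L[...,1])<.018)&(abs(L[...,0]+.00)<.018)&(abs(L[...,2]+.03)<.008)
        k=(L[...,2]>-.012)&(L[...,0]>.0)&(L[...,0]<.05)&(L[...,2]<.012)
        h=(abs(W[...,2]-.07)<.05)&(abs(L[...,0])<.07)&(abs(L[...,1])<.04)&(L[...,2]>-.008)
        print(n,i,'zt',zt,m.sum(),'floor n',np.median(L[m][:,2]),'block y',np.percentile(L[h][:,1],[2,98]),'n top',np.percentile(L[h][:,2],[90,97]))
E
```

```text
top 0 zt 0.001018832359240376 133 floor n -0.0304409654047229 block y [-0.02357177  0.02505128] n top [0.00540032 0.00694346]
top 1 zt 0.0011545749660812315 117 floor n -0.029775620639822108 block y [-0.02420407  0.02324689] n top [0.00484828 0.00653115]
scene 0 zt -0.0007454311951035132 101 floor n -0.028905307978321398 block y [-0.02476068  0.02597745] n top [0.00752858 0.00862079]
scene 1 zt -0.0008153255669563314 130 floor n -0.030496420043545316 block y [-0.02531633  0.02286761] n top [0.00618954 0.00849639]
```

View pics/rect2.png

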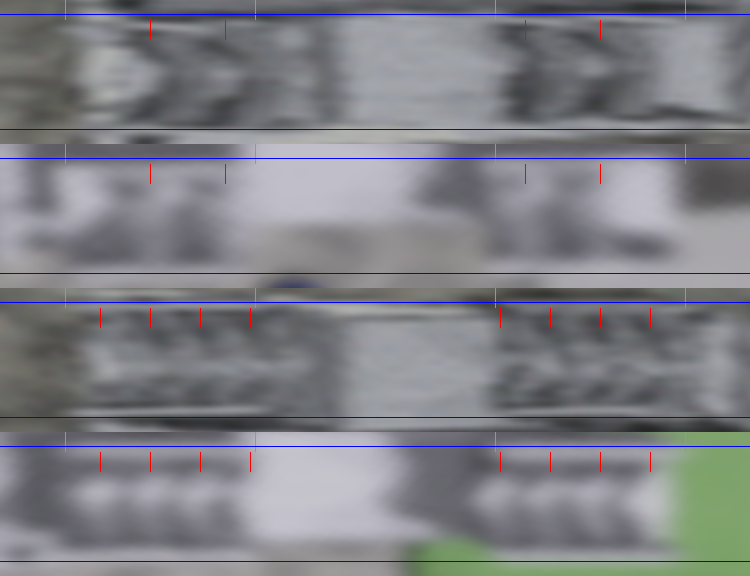

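```bash
python3 -m handwheel '[[0,0,0,5,0],[0,0,0,10,0],[0,0,0,14,0],[0,3,-5,14,1],[0,6,-10,14,2],[0,9,-15,14,3],[0,12,-20,14,4],[0,15,-25,14,5]]' 20
```

```text
time_s: 2.1
tcp_pos: [0.311, 0.4039, 0.3669]
eef_rot: [-180.0, -0.0, -8.7]
contact_force: [1.5, -0.6, -0.1]
gripper_width: 0.0877
gripper_force: 0.0
```

```bash
python3 -m handwheel '[[0,4,-6,0,0],[0,8,-12,-2,1],[0,11.1,-16.6,-8,1],[0,11.1,-16.6,-14,1],[0,11.1,-16.6,-20,1],[0,11.1,-16.6,-26,1],[0,11.1,-16.6,-29,1],[0,11.1,-16.6,-29,1]]'
python3 - <<'E'
from h import *
s=get_state(); print(s['tcp_pos'],s['eef_rot'])
o=[]
for n in ['top','scene']:
    im,W=cloud(n); v,u={'top':(231,186),'scene':(188,198)}[n]; o.append(cv2.resize(im[v-50:v+50,u-50:u+50],(400,400),interpolation=cv2.INTER_CUBIC))
save(np.hstack(o),'g1.png',1)
E
```

```text
time_s: 3.1
tcp_pos: [0.4196, 0.2374, 0.0738]
eef_rot: [179.6, 0.2, -7.8]
contact_force: [-0.1, -0.4, 0.9]
gripper_width: 0.0874
gripper_force: 0.0
[0.41957323 0.23737559 0.07381837] [179.62952014   0.23095683  -7.77834976]
```

View pics/g1.png

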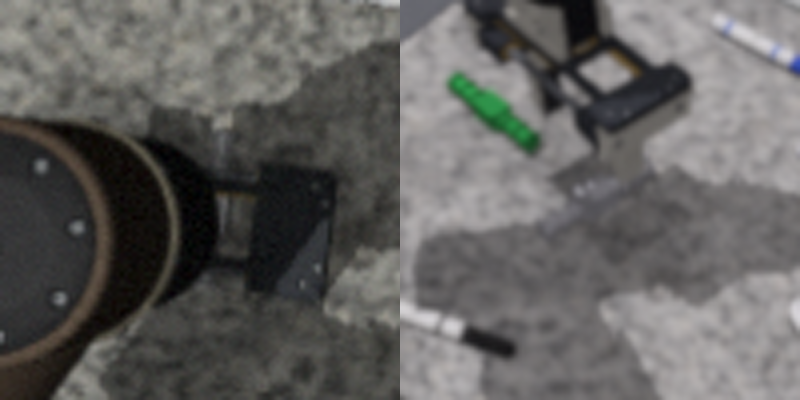

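```bash
python3 -m handwheel '[[0,0.2,0.1,-4,0],[0,0.2,0.1,-6.2,0],[0,0.2,0.1,-6.8,0],[0,0.2,0.1,-6.9,0],[1,0.2,0.1,-6.9,0],[1,0.2,0.1,-6.9,0],[1,0.2,0.1,-6.9,0],[1,0.2,0.1,-6.9,0]]' 15
```

```text
time_s: 4.2
tcp_pos: [0.4234, 0.2407, 0.0077]
eef_rot: [-180.0, -0.0, -7.7]
contact_force: [-0.5, 0.0, 0.5]
gripper_width: 0.0534
gripper_force: 0.0
```

```bash
python3 -m handwheel '[[1,0,0,-0.3,0],[1,0,0,-0.3,0],[1,0,0,-0.3,0],[1,0,0,-0.3,0],[1,0,0,-0.3,0],[1,0,0,-0.3,0]]' 15
```

```text
time_s: 4.95
tcp_pos: [0.4233, 0.2406, 0.0045]
eef_rot: [180.0, 0.0, -7.7]
contact_force: [-0.4, 0.2, -1.3]
gripper_width: 0.0217
gripper_force: 15.0
```

```bash
python3 -m handwheel '[[1,0,0,4,0],[1,0,0,9,0],[1,2,-1.5,13,0],[1,6,-4,15,0],[1,11,-8,16,0],[1,16,-11,16,0],[1,19,-13.5,16,0],[1,19,-13.5,16,0]]' 15
python3 - <<'E'
from h import *
s=get_state(); print(s['tcp_pos'],s['eef_rot'],s['joints'])
o=[]
for n in ['top','scene']:
    im,W=cloud(n); v,u={'top':(165,235),'scene':(160,271)}[n]; o.append(cv2.resize(im[v-45:v+45,u-45:u+45],(400,400),interpolation=cv2.INTER_CUBIC))
    np.save(n+'W2.npy',W)
save(np.hstack(o),'g2.png',1)
E
```

```text
time_s: 5.95
tcp_pos: [0.6146, 0.1035, 0.1634]
eef_rot: [179.9, 0.1, -7.9]
contact_force: [-0.7, 0.5, -1.1]
gripper_width: 0.022
gripper_force: 15.0
[0.61464596 0.10352794 0.16343778] [ 1.79947579e+02  6.33260349e-02 -7.93523175e+00] [ 2.74862965e+01  1.84108071e+01 -1.10696199e+01  6.90423144e-03
 -6.06015605e+01  5.45751072e+01]
```

View pics/g2.png

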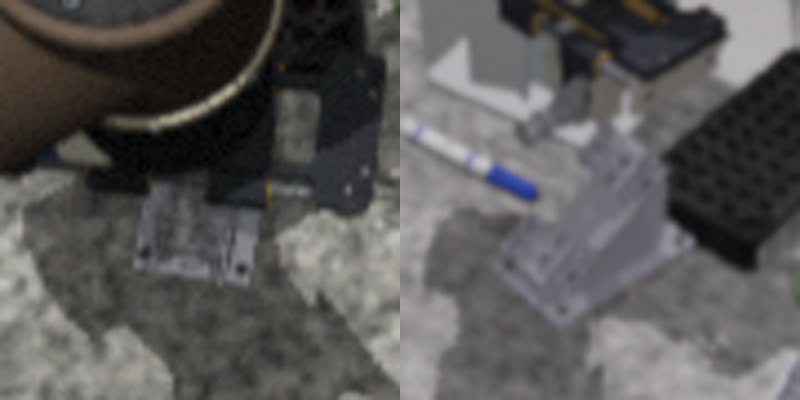

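```bash
python3 -m handwheel '[[1,0,0.15,-2,0],[1,0,0.15,-4,0],[1,0,0.15,-4.5,0],[1,0,0.15,-4.5,0]]' 10; python3 -m handwheel '[[1,0,0,-0.4,0],[1,0,0,-0.8,0],[1,0,0,-0.8,0]]'
```

```text
time_s: 6.55
tcp_pos: [0.613, 0.1077, 0.1199]
eef_rot: [180.0, -0.0, -7.7]
contact_force: [0.2, 0.5, -0.9]
gripper_width: 0.022
gripper_force: 10.0
time_s: 6.92
tcp_pos: [0.6132, 0.1071, 0.1114]
eef_rot: [180.0, 0.0, -7.7]
contact_force: [0.1, 0.5, -1.6]
gripper_width: 0.022
gripper_force: 10.0
```

```bash
python3 -m handwheel '[[1,0,-0.2,-0.4,0],[1,0,-0.2,-0.8,0],[1,0,-0.2,-0.8,0]]'; python3 -m handwheel '[[1,0,0,-0.4,0],[1,0,0,-0.6,0],[1,0,0,-0.6,0]]'
```

```text
time_s: 7.3
tcp_pos: [0.6131, 0.105, 0.103]
eef_rot: [180.0, 0.0, -7.8]
contact_force: [-1.0, 0.0, -0.7]
gripper_width: 0.0217
gripper_force: 10.0
time_s: 7.68
tcp_pos: [0.6133, 0.1052, 0.0975]
eef_rot: [180.0, 0.0, -7.7]
contact_force: [-1.7, 0.1, 1.1]
gripper_width: 0.0219
gripper_force: 10.0
```

```bash
python3 -m handwheel '[[1,0.05,0,-0.4,0],[1,0.1,0,-0.75,0],[1,0.1,0,-0.75,0]]'; python3 -m handwheel '[[1,0.13,-0.02,-0.4,0],[1,0.27,-0.04,-0.8,0],[1,0.27,-0.04,-0.8,0]]';python3 - <<'E'
from h import *
im,_=cloud('scene'); save(im[110:210,210:340],'g3.png',5)
E
```

```text
time_s: 8.05
tcp_pos: [0.6139, 0.1051, 0.0894]
eef_rot: [180.0, 0.1, -7.7]
contact_force: [-2.2, 1.0, -1.3]
gripper_width: 0.0221
gripper_force: 10.0
time_s: 8.43
tcp_pos: [0.6147, 0.1048, 0.082]
eef_rot: [179.9, 0.2, -7.8]
contact_force: [-12.9, 3.4, 11.6]
gripper_width: 0.0216
gripper_force: 17.0
```

View pics/g3.png

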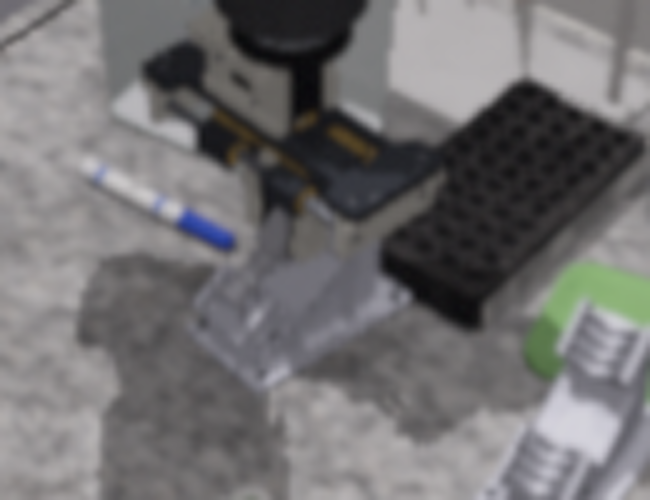

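```bash
python3 -m handwheel '[[1,-0.4,0.06,0.6,0],[1,-0.85,0.12,1.2,0],[1,-1.7,0.24,2.4,0],[1,-1.7,0.24,2.4,0]]';python3 - <<'E'
from h import *
from scipy.ndimage import label
s=get_state(); print(s['tcp_pos'])
for n in ['top','scene']:
    im,W=cloud(n)
    for q in ['stud_coarse']:
        for o in finder.cut_out(n,q):
            p=W[o['region']]; print(n,round(o['p'],2),o['pixel'],o['region'].sum(),np.round(np.nanmedian(p,0),3))
    if n=='scene': save(im[110:190,225:325],'g4.png',7)
E
```

```text
time_s: 8.98
tcp_pos: [0.6005, 0.1076, 0.1077]
eef_rot: [-179.9, -0.1, -7.7]
contact_force: [0.0, -0.7, -1.5]
gripper_width: 0.0217
gripper_force: 10.0
[0.60046225 0.10758705 0.107745  ]
top 0.5 [229.1, 178.0] 84 [0.563 0.111 0.1  ]
scene 0.64 [169.4, 166.4] 208 [0.432 0.379 0.015]
```

View pics/g4.png

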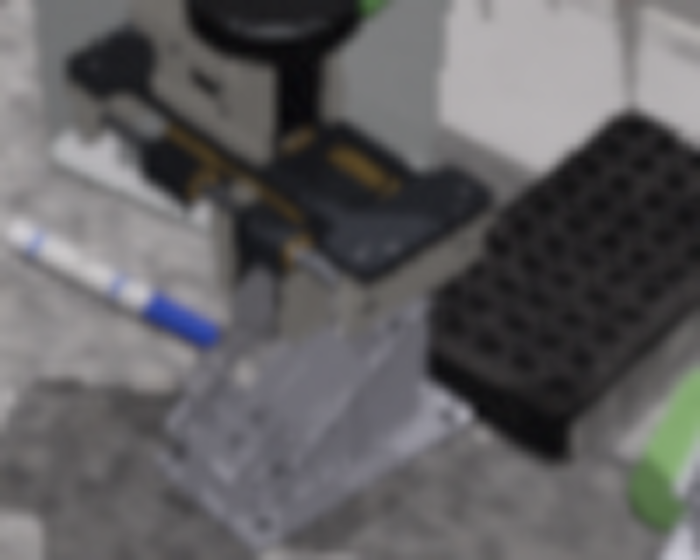

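```bash
cat >> h.py <<'E'
def tilt(yaw,cams=('top','scene'),F=None,nmin=.012):
    s=get_state(); tp=s['tcp_pos']; c,sn=np.cos(np.radians(yaw)),np.sin(np.radians(yaw))
    for n in cams:
        im,W=cloud(n); d=W-tp; a=d[...,0]*c+d[...,1]*sn; t=-d[...,0]*sn+d[...,1]*c; z=d[...,2]
        m=(abs(t)<.011)&(a<-.012)&(a>-.065)&(z>-.06)&(z<.035)
        if F is not None: m&=((W-F[1])@F[0])[...,2]>nmin
        A,Z,T=a[m],z[m],t[m]
        if len(A)<8: print(n,'few',len(A)); continue
        for k in range(3):
            q=np.polyfit(A,Z,1); r_=Z-np.polyval(q,A); g=abs(r_)<2.0*np.std(r_)+1e-4; A,Z,T=A[g],Z[g],T[g]
        print(n,len(A),'slope deg',np.degrees(np.arctan(q[0])),'end a',A.min(),'z at end',np.polyval(q,A.min()),'top z at a=0',q[1],'t mean',T.mean(),'bins',[(int(b*1000),round(float(np.percentile(Z[abs(A-b)<.004],80)*1000)) ) for b in np.arange(-.056,-.01,.008) if (abs(A-b)<.004).sum()>2])
E
python3 - <<'E'
from h import *
tilt(-8,F=frame_seat(.610,.1054,-8))
E
```

```text
top 79 slope deg 29.144368816296822 end a -0.05228625939043525 z at end -0.014106543831740228 top z at a=0 0.01504867070308719 t mean -0.0012865734688670514 bins [(-48, -10), (-40, -3), (-32, -2), (-24, 5)]
scene 79 slope deg 33.24370858561867 end a -0.05427750935884185 z at end -0.017729964479772813 top z at a=0 0.017847408726473606 t mean -0.002555516013810032 bins [(-56, -12), (-48, -13), (-40, -6), (-32, 4), (-24, 9), (-16, 11)]
```

```bash
python3 -m handwheel '[[1,-0.6,0.05,-0.7,0],[1,-0.6,0.05,-1.4,0],[1,-0.1,0,-2.2,0],[1,0.4,-0.05,-2.9,0],[1,0.4,-0.05,-2.9,0]]';python3 - <<'E'
from h import *
s=get_state(); print(s['tcp_pos'],s['contact_force']);tilt(-8,F=frame_seat(.610,.1054,-8),nmin=.008)
E
```

```text
time_s: 9.9
tcp_pos: [0.6044, 0.1065, 0.0762]
eef_rot: [180.0, 0.0, -7.8]
contact_force: [0.5, 0.4, -1.5]
gripper_width: 0.0219
gripper_force: 10.0
[0.60436324 0.1064911  0.07615632] [ 0.46382991  0.36117546 -1.47746391]
top 70 slope deg 28.48792724351847 end a -0.05144272563939756 z at end -0.01376478170772135 top z at a=0 0.014152306041664762 t mean -0.0008624133669225121 bins [(-48, -11), (-40, -4), (-32, -4), (-24, 4)]
scene 76 slope deg 33.66206714671786 end a -0.05269509037071829 z at end -0.017095690584718493 top z at a=0 0.017997184400685345 t mean -0.0018108388340301613 bins [(-56, -13), (-48, -11), (-40, -4), (-32, -1), (-24, 6), (-16, 12)]
```

```bash
python3 -m handwheel '[[1,0.11,-0.01,-0.16,0],[1,0.23,-0.03,-0.33,0],[1,0.23,-0.03,-0.33,0]]'; python3 -m handwheel '[[1,0.11,-0.01,-0.16,0],[1,0.17,-0.02,-0.25,0],[1,0.17,-0.02,-0.25,0]]'
```

```text
time_s: 10.38
tcp_pos: [0.6063, 0.1063, 0.0737]
eef_rot: [180.0, 0.0, -7.7]
contact_force: [-0.0, -0.3, -0.7]
gripper_width: 0.022
gripper_force: 10.0
time_s: 10.75
tcp_pos: [0.608, 0.106, 0.0713]
eef_rot: [180.0, 0.0, -7.7]
contact_force: [-0.9, -0.0, 0.3]
gripper_width: 0.022
gripper_force: 10.0
```

```bash
python3 -m handwheel '[[1,0.06,-0.01,-0.08,0],[1,0.11,-0.01,-0.16,0],[1,0.11,-0.01,-0.16,0]]'; python3 -m handwheel '[[1,0.06,-0.01,-0.08,0],[1,0.11,-0.01,-0.16,0],[1,0.11,-0.01,-0.16,0]]'
```

```text
time_s: 11.12
tcp_pos: [0.6089, 0.1059, 0.0695]
eef_rot: [180.0, 0.0, -7.7]
contact_force: [-2.6, 0.7, 0.8]
gripper_width: 0.0222
gripper_force: 10.0
time_s: 11.5
tcp_pos: [0.6095, 0.1061, 0.0688]
eef_rot: [180.0, 0.1, -7.7]
contact_force: [-8.4, 1.1, 9.9]
gripper_width: 0.0222
gripper_force: 10.0
```

```bash
python3 -m handwheel '[[1,-0.05,0,0.06,0],[1,-0.05,0,0.06,0],[0.6,-0.05,0,0.06,0],[0.6,-0.05,0,0.06,0],[0.6,-0.05,0,0.06,0],[0.6,-0.05,0,0.06,0]]' 5; python3 - <<'E'
from h import *
F=frame_seat(.610,.1054,-8)
tilt(-8,F=F,nmin=.001)
E
```

```text
time_s: 12.25
tcp_pos: [0.6099, 0.1059, 0.0686]
eef_rot: [180.0, -0.0, -7.7]
contact_force: [0.5, 1.0, 0.4]
gripper_width: 0.0347
gripper_force: 0.0
top 79 slope deg 30.67248670855372 end a -0.0503193745619586 z at end -0.019232035011306714 top z at a=0 0.01061275060490961 t mean 0.0007693338086436626 bins [(-48, -15), (-40, -10), (-32, -6), (-24, 0), (-16, 1)]
scene 77 slope deg 39.17407357149094 end a -0.05453585356117509 z at end -0.024921743616022465 top z at a=0 0.019515536025528482 t mean 9.756469453265207e-05 bins [(-56, -17), (-48, -17), (-40, -11), (-32, -5), (-24, 6), (-16, 12)]
```

```bash
python3 -m handwheel '[[0.3,0,0,0,0],[0,0,0,0,0],[0,0,0,3,0],[0,0,0,8,5],[0,-1,-3,13,10],[0,-5,-9,14,20],[0,-9,-15,14,26],[0,-12,-20,14,26]]' 5; python3 - <<'E'
from h import *
F=frame_seat(.610,.1054,-8)
for n in ['top','scene']:
    im,W=cloud(n); L=(W-F[1])@F[0]
    m=(abs(L[...,1])<.007)&(abs(L[...,0])<.012)&(abs(L[...,2])<.03)
    print(n,'square top n (want 11)',m.sum(),np.nanmedian(L[m][:,2]),'slope',np.degrees(np.arctan(np.polyfit(L[m][:,0],L[m][:,2],1)[0])))
    s,t,R=rect(im,n,F,.011,S=.075,T=.03)
    g=R[52:68].mean((0,2)); 
    m2=(abs(L[...,0])<.012)&(L[...,2]>.005)&(abs(L[...,1])<.03); print(' t',L[m2][:,1].mean(),'n',np.median(L[m2][:,2]))
    m3=(abs(L[...,1])<.008)&(L[...,2]>.009)&(abs(L[...,0])<.03); print(' s',L[m3][:,0].mean(),np.percentile(L[m3][:,0],[3,97]))
    np.save('R_'+n,R)
a,b=[np.load(f'R_{n}.npy') for n in ['top','scene']]
cv2.imwrite('pics/c5.png',cv2.resize(np.vstack([a,b])[...,::-1],None,fx=2.5,fy=2))
E
```

```text
time_s: 13.35
tcp_pos: [0.4967, -0.082, 0.2091]
eef_rot: [180.0, -0.1, 18.4]
contact_force: [1.2, -0.4, 0.6]
gripper_width: 0.0881
gripper_force: 0.0
top square top n (want 11) 44 0.011082929300629502 slope 1.5480550826847121
 t 0.0011465646130234897 n 0.010961209611704704
 s 0.0011315421051193146 [-0.0224909   0.02330791]
scene square top n (want 11) 9 0.001691382549868713 slope -60.83636436705025
 t -0.005491427490726552 n 0.00973523249109075
 s -0.016234456715991195 [-0.02752025 -0.00701788]
```

```bash
python3 -m handwheel '[[0,-2,-5,0,0],[0,-4,-10,-4,0.3],[0,-5.2,-14.9,-9,0.3],[0,-5.2,-14.9,-14,0.3],[0,-5.2,-14.9,-17,0.3],[0,-5.2,-14.9,-18,0.3],[0,-5.2,-14.9,-18,0.3]]' 15; python3 -c "
from h import *
s=get_state();print(s['tcp_pos'],s['eef_rot'])
F=frame_flat(.444,-.2325,18.7)
im,W=cloud('scene'); L=(W-F[1])@F[0]; m=(abs(L[...,0])<.07)&(abs(L[...,1])<.02)&(L[...,2]>-.003)&(L[...,2]<.02); print(m.sum(),L[m].mean(0),np.percentile(L[m][:,0],[2,98]))
"
```

```text
time_s: 14.32
tcp_pos: [0.4463, -0.2296, 0.0288]
eef_rot: [180.0, 0.0, 18.6]
contact_force: [-0.1, 0.2, 0.6]
gripper_width: 0.0875
gripper_force: 0.0
[ 0.44633262 -0.22964323  0.0287684 ] [1.79997366e+02 1.96520887e-02 1.85909976e+01]
219 [-0.01097837  0.00142246  0.00714884] [-0.05573228  0.0505717 ]
```

```bash
python3 -m handwheel '[[0,-0.2,-0.2,-1.5,0],[0.5,-0.2,-0.2,-2.4,0],[1,-0.2,-0.2,-2.4,0],[1,-0.2,-0.2,-2.4,0],[1,-0.2,-0.2,-2.4,0],[1,-0.2,-0.2,-2.4,0],[1,-0.2,-0.2,-2.4,0],[1,-0.2,-0.2,-2.4,0]]' 15;  python3 -m handwheel '[[1,0,0,0,0],[1,0,0,0,0],[1,0,0,0,0]]' 15
```

```text
time_s: 15.38
tcp_pos: [0.4439, -0.2318, 0.0046]
eef_rot: [-180.0, -0.0, 18.6]
contact_force: [-0.1, 0.9, 1.1]
gripper_width: 0.0232
gripper_force: 0.4
time_s: 15.75
tcp_pos: [0.4439, -0.2317, 0.0046]
eef_rot: [180.0, 0.0, 18.6]
contact_force: [0.4, 0.2, 1.7]
gripper_width: 0.0215
gripper_force: 15.0
```

```bash
python3 -m handwheel '[[1,0,0,4,0],[1,0,0,9,0],[1,2,1.5,13,-4],[1,6,4,15.5,-8],[1,11,8,15.5,-12.6],[1,16,10.5,15.5,-12.6],[1,18,11.7,15.5,-12.6],[1,18,11.7,15.5,-12.6]]' 15; python3 -m handwheel '[[1,0,0,-2,0],[1,0,0,-4,0],[1,0,0,-4,0],[1,0,0,-4,0]]' 10
```

```text
time_s: 16.75
tcp_pos: [0.6248, -0.1137, 0.1583]
eef_rot: [-180.0, 0.1, 6.0]
contact_force: [-0.3, -0.0, -1.2]
gripper_width: 0.0218
gripper_force: 15.0
time_s: 17.25
tcp_pos: [0.6239, -0.1152, 0.1204]
eef_rot: [180.0, -0.0, 5.9]
contact_force: [0.3, -0.0, -0.4]
gripper_width: 0.0226
gripper_force: 10.0
```

```bash
python3 -c "
from h import *
tilt(6,F=frame_seat(.62,-.1158,6),nmin=.015)"; python3 -m handwheel '[[1,0,0,-0.8,0],[1,0,0,-1.6,0],[1,0,0,-2,0],[1,0,0,-2,0]]'; python3 -m handwheel '[[1,0,0,-0.3,0],[1,0.05,0,-0.5,0],[1,0.05,0,-0.5,0]]'; 
```

```text
top 73 slope deg 0.871930717667756 end a -0.05422689419845624 z at end 0.013385364088970187 top z at a=0 0.014210656030647601 t mean -0.0011029764493488048 bins [(-56, 14), (-48, 15), (-40, 17), (-32, 16), (-24, 13)]
scene 92 slope deg 5.258411358084702 end a -0.058224549159525046 z at end 0.009710409051658667 top z at a=0 0.015069113531207119 t mean -0.001504575688108935 bins [(-56, 11), (-48, 15), (-40, 14), (-32, 15), (-24, 15), (-16, 16)]
time_s: 17.85
tcp_pos: [0.6235, -0.1148, 0.099]
eef_rot: [-180.0, 0.1, 6.0]
contact_force: [-0.3, -0.4, -2.5]
gripper_width: 0.022
gripper_force: 10.0
time_s: 18.23
tcp_pos: [0.6239, -0.1148, 0.0942]
eef_rot: [-180.0, 0.1, 6.0]
contact_force: [-3.3, -0.6, -1.2]
gripper_width: 0.0224
gripper_force: 10.0
```

```bash
python3 -m handwheel '[[1,0.05,0,-0.3,0],[1,0.1,0.01,-0.6,0],[1,0.1,0.01,-0.6,0]]'; python3 -m handwheel '[[1,0.1,0.01,-0.3,0],[1,0.2,0.02,-0.55,0],[1,0.2,0.02,-0.55,0]]'
```

```text
time_s: 18.6
tcp_pos: [0.6249, -0.1149, 0.0888]
eef_rot: [180.0, 0.1, 6.0]
contact_force: [-6.7, -0.9, 4.8]
gripper_width: 0.0221
gripper_force: 11.4
time_s: 18.98
tcp_pos: [0.625, -0.1151, 0.0838]
eef_rot: [180.0, 0.2, 6.0]
contact_force: [-14.2, -0.8, 14.0]
gripper_width: 0.0216
gripper_force: 15.2
```

Lift along the normal and check the tilt.

```bash
python3 -m handwheel '[[1,-0.4,-0.04,0.6,0],[1,-0.85,-0.08,1.2,0],[1,-1.7,-0.16,2.4,0],[1,-1.7,-0.16,2.4,0]]';python3 - <<'E'
from h import *
print(get_state()['tcp_pos']); tilt(6,F=frame_seat(.62,-.1158,6))
E
```

```text
time_s: 19.48
tcp_pos: [0.611, -0.116, 0.1087]
eef_rot: [180.0, -0.2, 6.0]
contact_force: [0.4, 0.7, -0.9]
gripper_width: 0.0217
gripper_force: 10.0
[ 0.61095231 -0.11598902  0.10870526]
top 63 slope deg 26.74485281984748 end a -0.050751543458884454 z at end -0.009207161389790261 top z at a=0 0.016368005076204718 t mean -0.0011110555587909706 bins [(-48, -6), (-40, -1), (-32, 2), (-24, 5)]
scene 94 slope deg 29.706977295010024 end a -0.05520004041966383 z at end -0.013927104784607944 top z at a=0 0.017567352083692388 t mean -0.0011407478866442672 bins [(-56, -7), (-48, -7), (-40, -4), (-32, 1), (-24, 7), (-16, 12)]
```

```bash
python3 -m handwheel '[[1,-0.8,0,-0.8,0],[1,-0.8,0,-1.5,0],[1,-0.25,0.05,-2.4,0],[1,0.3,0.07,-3.2,0],[1,0.3,0.07,-3.2,0]]';python3 -m handwheel '[[1,0.11,0.01,-0.16,0],[1,0.23,0.03,-0.33,0],[1,0.23,0.03,-0.33,0]]'
```

```text
time_s: 20.2
tcp_pos: [0.6135, -0.1154, 0.0739]
eef_rot: [180.0, 0.1, 6.0]
contact_force: [0.3, -0.4, -0.8]
gripper_width: 0.0215
gripper_force: 10.0
time_s: 20.58
tcp_pos: [0.6155, -0.1152, 0.0718]
eef_rot: [180.0, 0.0, 6.0]
contact_force: [-2.7, -1.7, -0.5]
gripper_width: 0.022
gripper_force: 10.0
```

```bash
python3 -m handwheel '[[1,0.11,0.01,-0.16,0],[1,0.17,0.02,-0.25,0],[1,0.17,0.02,-0.25,0]]'
```

```text
time_s: 20.95
tcp_pos: [0.6179, -0.1146, 0.0692]
eef_rot: [-180.0, -0.0, 6.0]
contact_force: [0.9, -0.7, -1.3]
gripper_width: 0.0221
gripper_force: 10.0
```

```bash
python3 -m handwheel '[[1,0.06,0,-0.08,0],[1,0.11,0.01,-0.14,0],[1,0.11,0.01,-0.14,0]]'; python3 - <<'E'
from h import *
F=frame_seat(.62,-.1158,6); tilt(6,F=F,nmin=.001)
E
```

```text
time_s: 21.32
tcp_pos: [0.6188, -0.1147, 0.0679]
eef_rot: [180.0, -0.0, 6.0]
contact_force: [0.3, 0.1, -0.1]
gripper_width: 0.0219
gripper_force: 10.0
top 55 slope deg 30.433304120058725 end a -0.048464793397840406 z at end -0.014302583504226309 top z at a=0 0.014169422588945562 t mean -0.001635220610424389 bins [(-48, -10), (-40, -5), (-32, -2), (-24, -1)]
scene 90 slope deg 37.23454887916643 end a -0.051049438448469424 z at end -0.018190877695156697 top z at a=0 0.02060629478403401 t mean -0.0009527587893217988 bins [(-48, -12), (-40, -8), (-32, -2), (-24, 3), (-16, 12)]
```

```bash
python3 -m handwheel '[[1,0.06,0,-0.08,0],[1,0.06,0.0,-0.08,0]]'; python3 -m handwheel '[[1,0.06,0.01,-0.08,0],[1,0.06,0.01,-0.08,0]]'; python3 -m handwheel '[[1,0.06,0,-0.08,0],[1,0.06,0,-0.08,0]]'
```

```text
time_s: 21.68
tcp_pos: [0.6193, -0.1147, 0.0672]
eef_rot: [180.0, -0.0, 6.0]
contact_force: [0.7, -0.7, 0.3]
gripper_width: 0.0222
gripper_force: 10.0
time_s: 21.92
tcp_pos: [0.6198, -0.1148, 0.0664]
eef_rot: [180.0, -0.0, 6.0]
contact_force: [-0.0, -0.9, 1.6]
gripper_width: 0.0218
gripper_force: 10.0
time_s: 22.18
tcp_pos: [0.62, -0.115, 0.066]
eef_rot: [180.0, 0.0, 6.0]
contact_force: [-3.0, -1.2, 5.7]
gripper_width: 0.0217
gripper_force: 10.0
```

```bash
python3 -m handwheel '[[1,0.06,0,-0.08,0],[1,0.06,0,-0.08,0]]';  python3 - <<'E'
from h import *
F=frame_seat(.62,-.1158,6); tilt(6,F=F,nmin=.001)
E
```

```text
time_s: 22.42
tcp_pos: [0.6203, -0.1153, 0.0656]
eef_rot: [180.0, 0.1, 6.0]
contact_force: [-4.3, -1.5, 8.7]
gripper_width: 0.0217
gripper_force: 10.0
top 59 slope deg 36.01108433035533 end a -0.04862363329188841 z at end -0.016673534528967436 top z at a=0 0.01866797700178463 t mean -0.0010780356275162102 bins [(-48, -10), (-40, -7), (-32, 1), (-24, 1)]
scene 88 slope deg 37.73184086675919 end a -0.05144756977133097 z at end -0.019092144425971447 top z at a=0 0.02071674557010313 t mean -0.0006829491663640808 bins [(-48, -13), (-40, -9), (-32, -3), (-24, 9), (-16, 13)]
```

```bash
python3 -m handwheel '[[1,-0.05,0,0.07,0],[1,-0.05,0,0.07,0],[0.6,-0.05,0,0.07,0],[0.6,-0.05,0,0.07,0],[0.6,-0.05,0,0.07,0],[0.6,-0.05,0,0.07,0]]' 5; python3 - <<'E'
from h import *
F=frame_seat(.62,-.1158,6); tilt(6,F=F,nmin=.001)
E
```

```text
time_s: 23.28
tcp_pos: [0.6204, -0.1145, 0.0652]
eef_rot: [-180.0, 0.0, 6.0]
contact_force: [0.8, 1.1, -0.4]
gripper_width: 0.0347
gripper_force: 0.0
top 63 slope deg 35.124782569008154 end a -0.048587684801408425 z at end -0.015845129134670868 top z at a=0 0.01833427395376173 t mean -0.001975357213154434 bins [(-48, -12), (-40, -5), (-32, 0), (-24, 4)]
scene 77 slope deg 40.62533908765195 end a -0.0509104659475382 z at end -0.02068693790942739 top z at a=0 0.022987679084694602 t mean -0.0017489501423423603 bins [(-48, -15), (-40, -9), (-32, -1), (-24, 4), (-16, 12)]
```

Retreat and check both.

```bash
python3 -m handwheel '[[0.3,0,0,0,0],[0,0,0,0,0],[0,0,0,3,0],[0,0,0,8,0],[0,-3,-3,13,0],[0,-9,-8,14,0],[0,-14,-13,14,0],[0,-19,-18,14,0]]' 5; python3 - <<'E'
from h import *
out=[]
for nm,F in (('coarse',frame_seat(.610,.1054,-8)),('fine',frame_seat(.62,-.1158,6))):
  for n in ['top','scene']:
    im,W=cloud(n); L=(W-F[1])@F[0]
    m=(abs(L[...,1])<.007)&(abs(L[...,0])<.012)&(abs(L[...,2])<.03)
    q=np.polyfit(L[m][:,0],L[m][:,2],1) if m.sum()>5 else [0,0]
    m2=(abs(L[...,0])<.012)&(L[...,2]>.005)&(abs(L[...,1])<.03)
    fl=(abs(L[...,0])<.015)&(L[...,2]<-.022)&(L[...,2]>-.036)&(abs(L[...,1])<.024)
    print(nm,n,m.sum(),'n',np.nanmedian(L[m][:,2]),'slope',np.degrees(np.arctan(q[0])),'t',np.median(L[m2][:,1]) if m2.any() else 0,'floor n',fl.sum(),np.median(L[fl][:,2]) if fl.any() else 0)
    R=rect(im,n,F,.011,S=.075,T=.03)[2]; R=cv2.resize(R,None,fx=2.5,fy=1.2)
    for k in (-62,-24,-15,15,24,62): R[:15,int((k+75)*5)]=(0,255,0)
    out.append(R)
save(np.vstack(out),'final.png',1)
E
```

```text
time_s: 24.38
tcp_pos: [0.4537, -0.2712, 0.2058]
eef_rot: [180.0, -0.1, 6.0]
contact_force: [0.7, -1.2, -0.0]
gripper_width: 0.0874
gripper_force: 0.0
coarse top 42 n 0.011049813352816296 slope -0.3651191341251853 t 0.001710307119874372 floor n 74 -0.029415995394117295
coarse scene 42 n 0.009193242007511464 slope -0.20222267683202078 t -0.0008572352706189777 floor n 68 -0.0296227114407858
fine top 1 n -0.027375942189528324 slope 0.0 t 0 floor n 49 -0.029097357933234032
fine scene 0 n nan slope 0.0 t 0 floor n 0 0
  return np.nanmean(a, axis, out=out, keepdims=keepdims)
```

View pics/final.png

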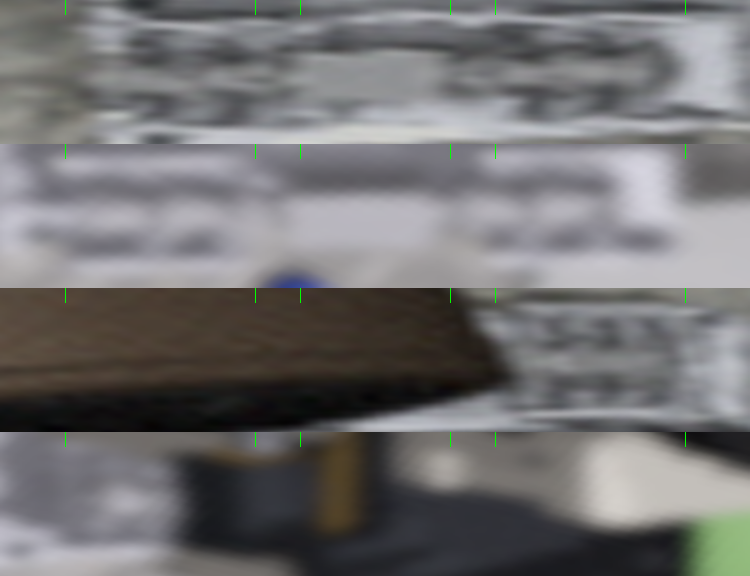

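```bash
python3 -m handwheel '[[0,-1,6,2,0],[0,-2,12,4,0],[0,-3,18,4,0],[0,-3,24,4,0],[0,-3,30,4,0],[0,-3,36,4,0],[0,-3,42,4,0],[0,-3,48,4,0]]'; python3 - <<'E'
from h import *
for nm,F in (('coarse',frame_seat(.610,.1054,-8)),('fine',frame_seat(.62,-.1158,6))):
  for n in ['top','scene']:
    im,W=cloud(n); L=(W-F[1])@F[0]
    m=(abs(L[...,1])<.007)&(abs(L[...,0])<.012)&(abs(L[...,2])<.03)
    if m.sum()<8: print(nm,n,'hidden'); continue
    q=np.polyfit(L[m][:,0],L[m][:,2],1)
    m2=(abs(L[...,0])<.012)&(L[...,2]>.005)&(abs(L[...,1])<.03)
    fl=(abs(L[...,0])<.015)&(L[...,2]<-.022)&(L[...,2]>-.036)&(abs(L[...,1])<.024)
    R=rect(im,n,F,.011,S=.075,T=.03)[2][52:68].mean((0,2)); g=np.gradient(cv2.GaussianBlur(R[None].astype(np.float32),(0,0),2)[0])
    ax=np.arange(-75,75,.5); a=(ax>-23)&(ax<-8); b=(ax<23)&(ax>8)
    print(nm,n,m.sum(),'n',np.nanmedian(L[m][:,2]),'slope',np.degrees(np.arctan(q[0])),'t',np.median(L[m2][:,1]),'floor n',fl.sum(),np.median(L[fl][:,2]) if fl.any() else 0,'edges',ax[a][g[a].argmax()],ax[b][g[b].argmin()])
for n in ['top','scene']:
    im,W=cloud(n)
    for q in ['timer','marker','dropper']:
        for o in finder.cut_out(n,q)[:2]: print(n,q,round(o['p'],2),np.round(np.nanmedian(W[o['region']],0),3))
E
```

```text
time_s: 25.58
tcp_pos: [0.4246, 0.2133, 0.2454]
eef_rot: [-180.0, -0.0, 6.1]
contact_force: [1.2, 0.5, -0.2]
gripper_width: 0.0877
gripper_force: 0.0
coarse top 43 n 0.011219483823746976 slope -1.9968939041147067 t 0.0036363085615490516 floor n 75 -0.029684585975367855 edges -16.5 13.0
coarse scene 38 n 0.01038009120890597 slope -0.3547173630291588 t -0.00032422548276735624 floor n 71 -0.029952382084535458 edges -17.0 13.0
fine top 42 n 0.011433417796195514 slope 1.8091732724658012 t -0.00039927846218354044 floor n 67 -0.02932568459326924 edges -14.0 14.0
fine scene 37 n 0.009968308310824896 slope 6.4723785966562435 t -0.0008504991816357587 floor n 61 -0.03129440718215537 edges -16.0 12.0
top timer 0.62 [0.45  0.003 0.018]
top marker 0.72 [0.646 0.246 0.015]
top dropper 0.5 [ 0.663 -0.247  0.04 ]
scene timer 0.56 [ 0.444 -0.001  0.016]
scene marker 0.44 [0.644 0.232 0.012]
scene dropper 0.7 [ 0.66  -0.254  0.034]
```

```bash
python3 - <<'E'
from h import *
for nm,F in (('coarse',frame_seat(.610,.1054,-8)),('fine',frame_seat(.62,-.1158,6))):
  for n in ['top','scene']:
    A=[];T=[];Z=[]
    for k in range(6):
        im,W=cloud(n); L=(W-F[1])@F[0]
        m=(abs(L[...,1])<.008)&(L[...,0]<.011)&(L[...,0]>-.013)&(abs(L[...,2]-.011)<.006); A.append(L[m])
        e=(abs(L[...,1])<.009)&(abs(L[...,0])<.056)&(abs(L[...,0])>.018)&(L[...,2]>.003)&(L[...,2]<.022); T.append(L[e])
    A=np.vstack(A);T=np.vstack(T); up=T[T[:,0]>0]; lo=T[T[:,0]<0]
    print(nm,n,len(A),'n',A[:,2].mean(),'slope',np.degrees(np.polyfit(A[:,0],A[:,2],1)[0]),'end n 50/85 up',np.percentile(up[:,2],[50,85]),'lo',np.percentile(lo[:,2],[50,85]),'yaw',np.degrees(np.polyfit(T[:,0],T[:,1],1)[0]))
E
```

```text
coarse top 287 n 0.011317382625863258 slope -0.442247437625511 end n 50/85 up [0.00757068 0.01019446] lo [0.00712792 0.01003788] yaw -0.8241860161686619
coarse scene 186 n 0.010975957708439388 slope -0.8904111149961272 end n 50/85 up [0.00723817 0.01028905] lo [0.00692851 0.01016351] yaw -1.3424773224047681
fine top 294 n 0.012056316413032574 slope -0.6928708998865714 end n 50/85 up [0.00752662 0.01057079] lo [0.00721434 0.00978765] yaw 0.2712392512624598
fine scene 231 n 0.010132519583785313 slope 1.2851008216991269 end n 50/85 up [0.00678319 0.00981883] lo [0.00655247 0.00986113] yaw 0.08759258502318089
```

Both studs are level in their cradles at the seated height.

```bash
python3 -c "
from plant import r
print(r.close_job())"
```

```text
the job is handed in; nothing more can be done
None
```

Both studs are laid in their matching gauges and let go. The depth images show both at seated height and in line with the cradle, with the timer, marker and bottle unmoved. The job was handed in at about 27 s; no verdict came back.

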